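# Seat a wood block in the glue-up jig and snap the toggle clamp shut

## Task

Using only the outside of the fingers, push the wooden block along its channel in the jig until it is fully home against the end stop; do not pick it up. Then push the toggle clamp's lever over past its centre so that it snaps to its other side and the rubber foot holds the block down against the board. Leave the sanding block, the pencil and the spare piece of wood beside the work where they are.

Things in the scene. Friction and masses are not known exactly. Their poses are not given: they have to be found in the camera images.
- jig: Fixed plywood board, 280 (its x) x 200 (its y) x 18 mm thick, on the bench. Origin: centre of its underside; z up. A channel runs along its x at y = -45 mm between two rails 10 mm high (tops 28 mm above the bench), inner faces 47 mm apart; closed by a stop at +x, open at -x. The clamp's steel bracket spans x 32 to 92, y 1 to 73 mm, up to 91 mm above the bench.
- stop_face (a point): Centre of the face of the wooden end stop that the block must meet, at x = 120, y = -45, z = 37 mm in the jig's frame (same axes); the face looks to the jig's -x. The stop's top is 52 mm above the bench.
- workpiece: Loose sawn wood block, 130 mm long, 42 wide, 38 high, about 0.1 kg, lying lengthwise in the channel, 20 to 45 mm short of the stop at the start. Origin: centre of its underside; its own y axis is its length, z up. Home, its origin is at x = 55 mm in the jig's frame, 65 mm from the stop's face. It slides with about 1 N.
- clamp_lever (a joint): Lever angle, rad: 0 = open, leaning 0.7 rad from upright to the jig's +y (away from the channel); 0.7 = upright (centre); 1.4 = closed, leaning 0.7 rad to -y (toward the channel). A spring drives it from the centre to whichever side it is on: about 0.25 N m (4 N at the grip) to start it, falling to zero at the centre. It lowers the clamp's arm as it goes over.
- lever_tip (a point): End of the lever's grip, on its centre line, 90 mm from the pivot. The lever is a bar of radius 6 mm with a round black grip of radius 11 mm over its outer half. It swings in the jig's plane x = 62 mm; the tip is 132 mm above the bench at either end, 153 mm when upright.
- lever_pivot (a point): Pivot of the lever, at x = 62, y = 50, z = 63 mm in the jig's frame, axis along the jig's x.
- clamp_foot: Sprung rubber foot, 20 mm in diameter, under the end of the clamp's arm. Origin: where its spindle crosses the arm. Open: arm raised, in the plane x = 62 mm of the jig, up to 130 mm above the bench. Closed: the foot presses down on the block's top at x = 62, y = -45 mm of the jig with about 4 N.
- sanding_block: Bystander: loose sanding block, 63 x 106 x 27 mm, lying on the jig board left of the channel, nearer to the robot than the clamp. Origin: centre of its underside; its y axis is its length.
- pencil: Bystander: loose flat pencil, 15 x 166 x 7 mm, on the bench along the jig's -y side. Origin: centre of its underside; its y axis is its length.
- spare_offcut: Bystander: loose flat piece of wood, 60 x 110 x 19 mm, on the bench beyond the pencil on the jig's -y side. Origin: centre of its underside; its y axis is its length.
Things that resemble listed ones, but are neither listed nor needed, are in the scene too. Leave any green look-alike of the workpiece alone.

How it is judged:
By the outcome, as a careful person would: the job done as asked, in the order asked, and still so for the second after the job is handed in, with the robot touching nothing.
It also fails if it takes over 45 s, if anything falls off the work surface, if the arm or the gripper's body presses on something with over 40 N, if the wrist force passes 120 N, or if a joint passes its speed limit or range.

## Robot

A 7-joint arm with a two-finger parallel gripper is mounted at the origin on a cart in front of the work surface, level with it; the furniture and walls round the work are solid. World frame = base frame: x ahead of the robot, y to its left, z up, the work surface at z = 0. Lengths are in m, angles in rad, forces in N, time in s.
With the tool pointing down it reaches from about 0.4 to 0.85 m from the base axis. Payload 10.4 kg.
Tool frame: the origin (TCP) lies midway between the tips of the shut fingers; the grasp point (between the pads) lies 19 mm behind it (r.tcp_to_grasp is the z of the grasp point in the tool frame, in m); z points along the fingers, x is the direction in which the jaws open and shut, and the axes are right-handed (so a half turn about z gives the same grasp; the last joint's range is limited). The gripper opens to 87 mm and grips with 3 to 60 N. Pads are 19 mm wide; open, the fingers measure 117 mm over their backs; the gripper's body (75 mm by 190 mm) begins 51 mm behind the grasp point.
Start: joints at [1.282, 0.332, -0.065, 1.46, 0.022, 1.35, -0.088], TCP at [0.164, -0.603, 0.223] pointing down, gripper open.
Joint ranges: [-2.6, 2.6], [-0.5, 2.12], [-1.47, 1.34], [0.16, 2.42], [-1.27, 4.41], [0.06, 2.06], [-2.6, 2.6]. Speed limits (rad/s): [2.22, 2.22, 2.79, 2.79, 3.14, 3.14, 3.14].

## Interface

Orientations are given as a unit quaternion [x, y, z, w].
In Python, from bench import r, camera, close_job gives the robot as it stands. The module is installed in compiled form; this text tells all that it offers.
- The arm moves only by the shell command python3 -m crank 'ROWS' [FORCE]. ROWS is JSON, a list of rows, each an object of numbers: "x", "y", "z": the shift along the tool's x, y, z scaled (see below); "ax", "ay", "az": the turn, a rotation vector about the tool's x, y, z scaled (see below); "claw": the closure, from -1 (fully open) to 1 (shut), so that 0 is half open. A call has exactly 5 rows; each row is the pose to reach, as a shift and turn from the pose commanded when the call began, along the tool's axes at that moment; what a row does not reach only later rows make up. The controller multiplies each number of a shift by 1 m and each number of a turn by 2 rad. A row lasts 1/12 s, in which the tool goes at most 41.7 mm and 7.16 degrees, less where a joint would pass 70% of its speed; a pose out of reach is approached as far as the arm can. A call with a number of a shift or a turn outside -1 to 1 is refused whole. A call with a gripper value outside its range is refused whole. The fingers move at their own pace and stop on an object; FORCE is the grip in N (left out, the last holds). Time passes only in rows, so rows that repeat a pose let the fingers close, or fill a call up. It gives the time, the measured TCP pose, the force and the opening at its end, in the units of the state.
- r.read_state(): the state, without advancing time (a new reading comes with each control period).
- camera(name): name is "scene" or "top"; returns a dict with "color" (400x640x3 uint8, blue, green, red), "fx", "fy", "cx", "cy" (pixels), "eye" and "orientation" of the camera in the world. Camera axes: x right, y down, z forward; pixel columns grow to the right and rows downward; lengths in m; the calibration is good to about 2 mm. A picture is of the moment at which its call begins. There is no depth.
- close_job(): hands the job in, once; it reports no verdict.
The state is a dict: "time": time; "joint_positions": joint angles; "joint_vel": joint speeds; "joint_torque": joint torques, N m; "ee_pos": TCP position; "eef_rot": TCP orientation; "ft_force": force on the tool from outside, world axes, zero at the start; "torque": the same for the moment, N m; "width": finger opening in m.
Only numpy, scipy, OpenCV 4.12 (cv2) and the standard library are available. Lean on these libraries where they do the work, as an engineer would, in place of code of your own. Each camera call takes 0.05 s, during which the arm holds its last target. There are 200 camera calls.

## Working session

There is one attempt and no reset: what is moved stays moved. The work goes in short steps, Python scripts to look and compute and a shell command to move; the robot and the scene stay as the last step left them, time stands still between calls to the robot, and variables do not carry over. Pictures are saved under pics/ and viewed, about 8 in all and at most 12, crops included, and the job is handed in when it is done.

```bash
mkdir -p pics; cat > h.py <<'E'
import numpy as np, cv2
from bench import r, camera, close_job
from scipy.spatial.transform import Rotation as R
def proj(c,p):
    q=R.from_quat(c["orientation"]).inv().apply(np.array(p)-c["eye"]); return np.array([c["fx"]*q[0]/q[2]+c["cx"],c["fy"]*q[1]/q[2]+c["cy"]])
def back(c,u,v,z):
    d=R.from_quat(c["orientation"]).apply([(u-c["cx"])/c["fx"],(v-c["cy"])/c["fy"],1]); e=np.array(c["eye"]); return e+d*(z-e[2])/d[2]
def tool(dw): # world shift -> tool axes
    return R.from_quat(r.read_state()["eef_rot"]).inv().apply(dw)
E
python3 - <<'E'
from h import *
for n in("top","scene"):
    c=camera(n); cv2.imwrite(f"pics/{n}0.png",c["color"]); print(n,c["eye"],c["orientation"],c["fx"],c["cx"],c["cy"])
s=r.read_state(); print(s["ee_pos"],s["eef_rot"],s["width"],s["time"])
print(R.from_quat(s["eef_rot"]).as_matrix().round(3))
E
```

```text
top [ 0.32050423 -0.07704936  1.47519426] [ 0.71192302 -0.69838006  0.04887508 -0.05515558] 510.0880239670298 313.7645913660436 195.2488432301128
scene [-0.0093845   0.68693735  1.02693106] [-0.28531692  0.87929852 -0.36549367  0.10882438] 500.52496976271476 318.9943927716594 197.6184068268795
[ 0.16407184 -0.60272915  0.22182984] [ 7.94576588e-01 -6.07163605e-01 -5.22524376e-04 -3.60341807e-04] 0.08689912557987156 0.1
[[ 0.263 -0.965 -0.   ]
 [-0.965 -0.263  0.001]
 [-0.001  0.    -1.   ]]
```

View pics/top0.png

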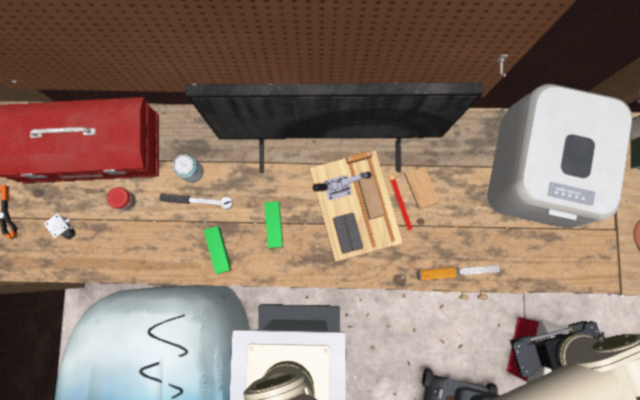

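View pics/scene0.png

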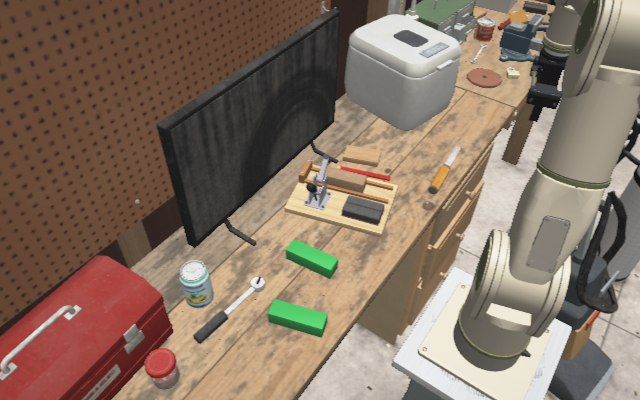

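The top view shows the jig at about (311–401, 152–260), with its stop at the far side near (360,157), the lever grip near (320,187) and the block near (372,198). I'll enlarge it.

```bash
python3 - <<'E'
from h import *
c=camera("top"); cv2.imwrite("pics/topc.png",cv2.resize(c["color"][145:268,295:445],None,fx=5,fy=4.8,interpolation=cv2.INTER_CUBIC)[:, :])
c=camera("scene"); cv2.imwrite("pics/scc.png",cv2.resize(c["color"][140:240,275:415],None,fx=5,fy=5,interpolation=cv2.INTER_CUBIC))
E
```

```text
(no output)
```

View pics/topc.png

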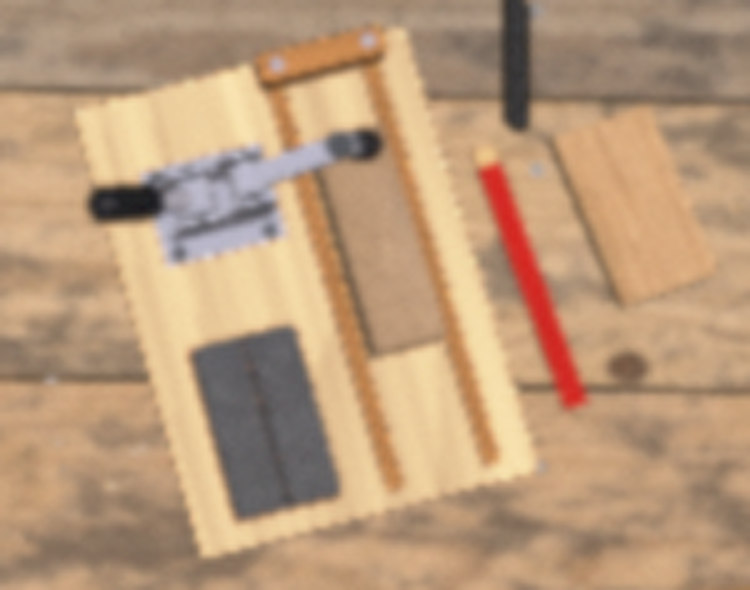

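View pics/scc.png

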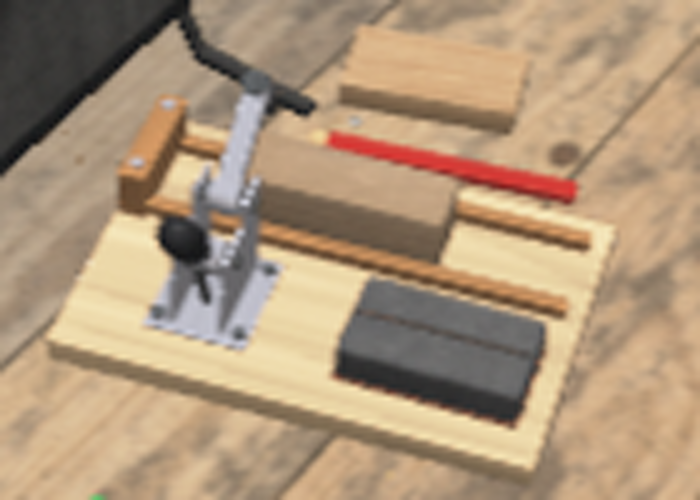

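Crop pixel readings: board top corners are (78,112), (408,28), (537,470) and (202,556). The near top edge of the block runs (372,358)–(447,340), and the grip end is at (90,203).

```bash
cat >> h.py <<'E'
def P(x,y,z): # jig mm -> world m
    import json; ox,oy,a=json.load(open("jig.json")); return np.array([ox+(x*np.cos(a)-y*np.sin(a))/1e3, oy+(x*np.sin(a)+y*np.cos(a))/1e3, z/1e3])
def J(w):
    import json; ox,oy,a=json.load(open("jig.json")); d=(np.array(w[:2])-[ox,oy])*1e3
    return np.array([d[0]*np.cos(a)+d[1]*np.sin(a),-d[0]*np.sin(a)+d[1]*np.cos(a),w[2]*1e3])
E
python3 - <<'E'
from h import *
import json
from scipy.optimize import least_squares
c=camera("top"); s=camera("scene")
px=lambda u,v:(295+(u+.5)/5-.5,145+(v+.5)/4.8-.5)
px2=lambda u,v:(275+(u+.5)/5-.5,140+(v+.5)/5-.5)
T=[px(78,112),px(408,28),px(537,470),px(202,556)]
jc=[(140,100),(140,-100),(-140,-100),(-140,100)]
W=[back(c,*t,.018) for t in T]
print(np.round(W,4), [np.linalg.norm(W[i]-W[(i+1)%4]).round(4) for i in range(4)])
S=[px2(48,345),px2(532,470),px2(616,228)]; Sj=[(140,100),(-140,100),(-140,-100)]
def P0(p,x,y,z): a=p[2]; return [p[0]+(x*np.cos(a)-y*np.sin(a))/1e3,p[1]+(x*np.sin(a)+y*np.cos(a))/1e3,z/1e3]
def res(p): return np.concatenate([proj(c,P0(p,*j,18))-t for j,t in zip(jc,T)]+[proj(s,P0(p,*j,18))-t for j,t in zip(Sj,S)])
q=least_squares(res,[.6,-.1,0]); print(q.x,q.fun.round(2)); json.dump(list(q.x),open("jig.json","w"))
print("block near edge",[J(back(c,*px(*t),.056)).round(1) for t in((372,358),(447,340))], J(back(s,*px2(440,262),.020)).round(1))
print("sanding",[J(back(c,*px(*t),.045)).round(1) for t in((192,352),(295,326),(340,495),(235,520))])
print("tip",P(62,108,132),"pivot",P(62,50,63), "tipJ",J(back(c,*px(90,203),.132)))
print("push start",P(-60,-45,40),"home end",P(-10,-45,40))
E
```

```text
[[ 0.6167 -0.05    0.018 ]
 [ 0.6723 -0.2418  0.018 ]
 [ 0.4053 -0.3156  0.018 ]
 [ 0.3509 -0.1258  0.018 ]] [np.float64(0.1998), np.float64(0.2771), np.float64(0.1975), np.float64(0.2764)]
[ 0.51053007 -0.18340256  0.28176999] [-0.53 -0.18 -0.44 -0.17  0.97  0.51  0.16  0.96 -0.99 -1.12 -0.15  0.36
  0.11 -0.01]
block near edge [array([-52.1, -20.7,  56. ]), array([-52.9, -64. ,  56. ])] [-51.2 -34.5  20. ]
sanding [array([-21.6,  74.7,  45. ]), array([-21.9,  14.6,  45. ]), array([-123.6,   17.1,   45. ]), array([-122.3,   77.5,   45. ])]
tip [ 0.540055   -0.06242208  0.132     ] pivot [ 0.55618227 -0.11813483  0.063     ] tipJ [ 64.75435958 110.18680656 132.        ]
push start [ 0.46540871 -0.24331135  0.04      ] home end [ 0.51343695 -0.22940854  0.04      ]
```

```bash
cat > go.py <<'E'
import sys
from h import *
s=r.read_state(); Rt=R.from_quat(s["eef_rot"]); p=s["ee_pos"]
a=__import__("json").load(open("jig.json"))[2]
G=R.from_matrix(np.array([[np.sin(a),-np.cos(a),0],[-np.cos(a),-np.sin(a),0],[0,0,-1]]).T)
print("t",round(s["time"],2),"J",J(p).round(1),"F",np.round(s["ft_force"],1),"turn/2",((Rt.inv()*G).as_rotvec()/2).round(4),"w",round(s["width"],4))
if len(sys.argv)>3: print("shift",Rt.inv().apply(P(*map(float,sys.argv[1:4]))-p).round(4))
E
python3 go.py -75 -45 222
```

```text
t 0.3 J [-449.4 -306.7  222.3] F [ 0.1 -0.4 -0.7] turn/2 [-0.      0.0002 -0.008 ] w 0.0866
shift [-0.2676 -0.3701  0.0004]
```

```bash
python3 -m crank '[{"x":-0.02,"y":-0.028,"az":-0.008,"claw":1},{"x":-0.042,"y":-0.058,"az":-0.008,"claw":1},{"x":-0.064,"y":-0.089,"az":-0.008,"claw":1},{"x":-0.086,"y":-0.12,"az":-0.008,"claw":1},{"x":-0.108,"y":-0.15,"az":-0.008,"claw":1}]' 20; python3 go.py -75 -45 222
```

```text
t 0.3 J [-449.4 -306.7  222.3] F [ 0.1 -0.4 -0.7] turn/2 [-0.      0.0002 -0.008 ] w 0.0866
shift [-0.2676 -0.3701  0.0004]schema error: expected keys x, y, z, ax, ay, az, claw
```

All keys are required.

```bash
python3 -m crank '[{"x":-0.02,"y":-0.028,"z":0,"ax":0,"ay":0,"az":-0.008,"claw":1},{"x":-0.042,"y":-0.058,"z":0,"ax":0,"ay":0,"az":-0.008,"claw":1},{"x":-0.064,"y":-0.089,"z":0,"ax":0,"ay":0,"az":-0.008,"claw":1},{"x":-0.086,"y":-0.12,"z":0,"ax":0,"ay":0,"az":-0.008,"claw":1},{"x":-0.108,"y":-0.15,"z":0,"ax":0,"ay":0,"az":-0.008,"claw":1}]' 20; python3 go.py -75 -45 222
```

```text
time: 0.72
ee_pos: [0.2815, -0.4578, 0.2226]
eef_rot: [0.799, -0.601, 0.0, 0.0]
ft_force: [1.0, -1.0, 0.8]
width: 0.0613
t 0.72 J [-296.3 -199.9  222.6] F [ 1.  -1.   0.8] turn/2 [-0.     -0.0002  0.    ] w 0.0613
shift [-0.1549 -0.2213  0.0006]
```

```bash
python3 -m crank '[{"x":-0.022,"y":-0.031,"z":0,"ax":0,"ay":0,"az":0,"claw":1},{"x":-0.045,"y":-0.064,"z":0,"ax":0,"ay":0,"az":0,"claw":1},{"x":-0.068,"y":-0.097,"z":0,"ax":0,"ay":0,"az":0,"claw":1},{"x":-0.091,"y":-0.13,"z":0,"ax":0,"ay":0,"az":0,"claw":1},{"x":-0.112,"y":-0.16,"z":0,"ax":0,"ay":0,"az":0,"claw":1}]'; python3 go.py -75 -45 80
```

```text
time: 1.13
ee_pos: [0.4043, -0.3052, 0.2229]
eef_rot: [0.8, -0.6, 0.0, 0.0]
ft_force: [0.1, -0.1, -0.5]
width: 0.0286
t 1.13 J [-135.9  -87.4  222.9] F [ 0.1 -0.1 -0.5] turn/2 [-0.0002 -0.0003  0.0004] w 0.0286
shift [-0.0425 -0.0608  0.1429]
```

```bash
python3 -m crank '[{"x":-0.02,"y":-0.028,"z":0.01,"ax":0,"ay":0,"az":0,"claw":1},{"x":-0.042,"y":-0.056,"z":0.025,"ax":0,"ay":0,"az":0,"claw":1},{"x":-0.042,"y":-0.056,"z":0.06,"ax":0,"ay":0,"az":0,"claw":1},{"x":-0.042,"y":-0.056,"z":0.098,"ax":0,"ay":0,"az":0,"claw":1},{"x":-0.042,"y":-0.056,"z":0.13,"ax":0,"ay":0,"az":0,"claw":1}]'; python3 go.py -80 -45 34
python3 - <<'E'
from h import *
c=camera("top"); a=cv2.resize(c["color"][145:268,295:445],None,fx=4,fy=4,interpolation=cv2.INTER_CUBIC)
cv2.imwrite("pics/p1.png",a)
E
```

```text
time: 1.55
ee_pos: [0.4452, -0.2506, 0.0908]
eef_rot: [0.8, -0.6, 0.0, 0.0]
ft_force: [-0.7, -0.3, 0.1]
width: 0.0016
t 1.55 J [-81.4 -46.4  90.8] F [-0.7 -0.3  0.1] turn/2 [-0.     -0.0001  0.0008] w 0.0016
shift [-0.0014 -0.0014  0.0568]
```

View pics/p1.png

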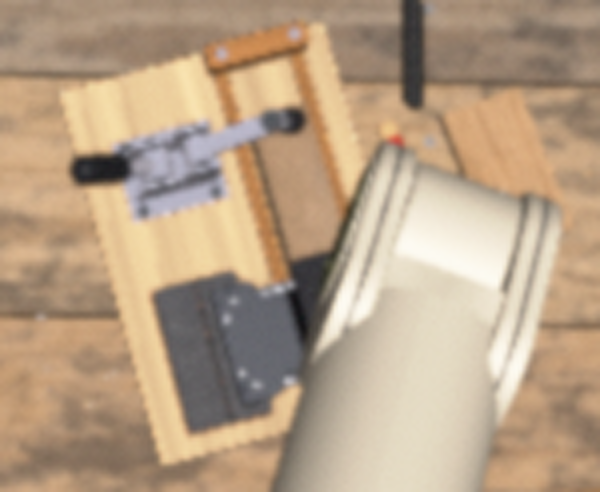

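The gripper hovers in line with the channel, short of the block, and the fingers are hidden from above by the wrist. I'll lower it next.

```bash
python3 -m crank '[{"x":-0.001,"y":0,"z":0.025,"ax":0,"ay":0,"az":0,"claw":1},{"x":-0.001,"y":0,"z":0.05,"ax":0,"ay":0,"az":0,"claw":1},{"x":-0.001,"y":0,"z":0.056,"ax":0,"ay":0,"az":0,"claw":1},{"x":-0.001,"y":0,"z":0.056,"ax":0,"ay":0,"az":0,"claw":1},{"x":-0.001,"y":0,"z":0.056,"ax":0,"ay":0,"az":0,"claw":1}]'; python3 go.py -45 -45 35
```

```text
time: 2.02
ee_pos: [0.4455, -0.2509, 0.0379]
eef_rot: [0.799, -0.601, 0.0, -0.0]
ft_force: [-0.2, -0.2, 0.6]
width: 0.0002
t 2.02 J [-81.2 -46.7  37.9] F [-0.2 -0.2  0.6] turn/2 [-0.0003 -0.0003 -0.0001] w 0.0002
shift [-0.0017 -0.0362  0.0029]
```

```bash
python3 -m crank '[{"x":-0.001,"y":-0.009,"z":0.001,"ax":0,"ay":0,"az":0,"claw":1},{"x":-0.001,"y":-0.018,"z":0.001,"ax":0,"ay":0,"az":0,"claw":1},{"x":-0.001,"y":-0.026,"z":0.001,"ax":0,"ay":0,"az":0,"claw":1},{"x":-0.001,"y":-0.034,"z":0.001,"ax":0,"ay":0,"az":0,"claw":1},{"x":-0.001,"y":-0.042,"z":0.001,"ax":0,"ay":0,"az":0,"claw":1}]'; python3 go.py -25 -45 35
```

```text
time: 2.43
ee_pos: [0.4863, -0.2376, 0.036]
eef_rot: [0.8, -0.601, 0.0, -0.0]
ft_force: [-0.7, -0.3, 0.2]
width: 0.0004
t 2.43 J [-38.4 -45.3  36. ] F [-0.7 -0.3  0.2] turn/2 [-0.0003 -0.0002  0.0002] w 0.0004
shift [-0.0003 -0.0134  0.001 ]
```

```bash
python3 -m crank '[{"x":0,"y":-0.004,"z":0,"ax":0,"ay":0,"az":0,"claw":1},{"x":0,"y":-0.008,"z":0,"ax":0,"ay":0,"az":0,"claw":1},{"x":0,"y":-0.011,"z":0,"ax":0,"ay":0,"az":0,"claw":1},{"x":0,"y":-0.014,"z":0,"ax":0,"ay":0,"az":0,"claw":1},{"x":0,"y":-0.016,"z":0,"ax":0,"ay":0,"az":0,"claw":1}]'; python3 go.py -20 -45 35
```

```text
time: 2.85
ee_pos: [0.5005, -0.2334, 0.0355]
eef_rot: [0.799, -0.601, -0.0, 0.0]
ft_force: [-1.1, -0.7, -0.0]
width: 0.0005
t 2.85 J [-23.5 -45.2  35.5] F [-1.1 -0.7 -0. ] turn/2 [ 0.  0. -0.] w 0.0005
shift [-0.0002 -0.0035  0.0005]
```

```bash
for i in 1 2; do python3 -m crank '[{"x":0,"y":-0.001,"z":0,"ax":0,"ay":0,"az":0,"claw":1},{"x":0,"y":-0.002,"z":0,"ax":0,"ay":0,"az":0,"claw":1},{"x":0,"y":-0.003,"z":0,"ax":0,"ay":0,"az":0,"claw":1},{"x":0,"y":-0.003,"z":0,"ax":0,"ay":0,"az":0,"claw":1},{"x":0,"y":-0.003,"z":0,"ax":0,"ay":0,"az":0,"claw":1}]' >/dev/null; python3 go.py -20 -45 35; done
```

```text
t 3.27 J [-20.6 -45.3  35.6] F [ 0.4 -0.2  1. ] turn/2 [-0.0001 -0.0001  0.    ] w 0.0003
shift [-0.0003 -0.0006  0.0006]
t 3.68 J [-20.4 -45.5  35.3] F [-11.   -1.3   6.3] turn/2 [ 0.0024  0.0004 -0.0007] w 0.0003
shift [-0.0005 -0.0004  0.0003]
```

The block stopped at the expected place: TCP at −20 mm in jig x, with 11 N of reaction. I'll back off and rise.

```bash
python3 -m crank '[{"x":0,"y":0.008,"z":0,"ax":0,"ay":0,"az":0,"claw":1},{"x":0,"y":0.025,"z":0,"ax":0,"ay":0,"az":0,"claw":1},{"x":0,"y":0.04,"z":-0.02,"ax":0,"ay":0,"az":0,"claw":1},{"x":0,"y":0.04,"z":-0.055,"ax":0,"ay":0,"az":0,"claw":1},{"x":0,"y":0.04,"z":-0.095,"ax":0,"ay":0,"az":0,"claw":1}]' >/dev/null; python3 -m crank '[{"x":0,"y":0,"z":-0.035,"ax":0,"ay":0,"az":0,"claw":1},{"x":0,"y":0,"z":-0.07,"ax":0,"ay":0,"az":0,"claw":1},{"x":-0.025,"y":-0.015,"z":-0.08,"ax":0,"ay":0,"az":0,"claw":1},{"x":-0.058,"y":-0.035,"z":-0.08,"ax":0,"ay":0,"az":0,"claw":1},{"x":-0.09,"y":-0.055,"z":-0.08,"ax":0,"ay":0,"az":0,"claw":1}]' >/dev/null;  python3 go.py 62 150 210
```

```text
t 4.52 J [ -2.   45.1 211.9] F [ 0.6  0.1 -0.6] turn/2 [-0.0013 -0.001  -0.0011] w 0.0004
shift [-0.105  -0.0637  0.0019]
```

```bash
python3 -m crank '[{"x":-0.025,"y":-0.018,"z":0,"ax":0,"ay":0,"az":0,"claw":1},{"x":-0.055,"y":-0.036,"z":0,"ax":0,"ay":0,"az":0,"claw":1},{"x":-0.085,"y":-0.054,"z":0,"ax":0,"ay":0,"az":0,"claw":1},{"x":-0.105,"y":-0.064,"z":0,"ax":0,"ay":0,"az":0,"claw":1},{"x":-0.105,"y":-0.064,"z":0,"ax":0,"ay":0,"az":0,"claw":1}]' >/dev/null;  python3 go.py 62 150 115
python3 - <<'E'
from h import *
c=camera("scene"); cv2.imwrite("pics/p2.png",cv2.resize(c["color"][110:250,255:435],None,fx=4,fy=4,interpolation=cv2.INTER_CUBIC))
E
```

```text
t 4.93 J [ 63.5 155.6 210.9] F [-0.7 -0.7  0. ] turn/2 [-0.001   0.0008  0.0039] w 0.0004
shift [0.0057 0.0018 0.0959]
```

View pics/p2.png

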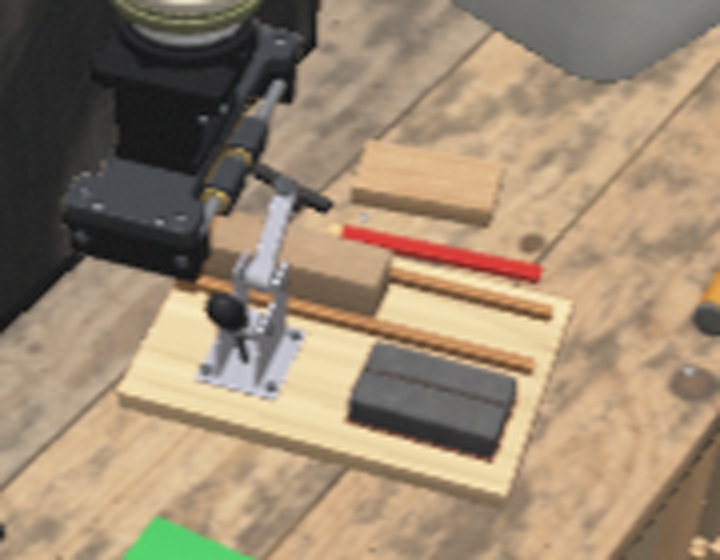

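The block has moved up to the stop, and the lever is still open with its grip at (225,310). I'll check the projections before descending.

```bash
python3 - <<'E'
from h import *
c=camera("scene"); p=r.read_state()["ee_pos"]; f=lambda q:((proj(c,q)-[255,110])*4+1.5).round(0)
print("tcp",f(p),"body",f(p+[0,0,.07]),"block near top y-24,-66",f(P(-10,-24,56)),f(P(-10,-66,56)),"leverend",f(P(62,108,132)),"stop top",f(P(120,-45,52)))
E
```

```text
tcp [193. 260.] body [192. 171.] block near top y-24,-66 [376. 289.] [393. 251.] leverend [216. 308.] stop top [214. 231.]
```

Everything agrees: the block's near edge is where home predicts, and the fingers are hidden behind the gripper's body. Next I'll descend beside the grip.

```bash
python3 -m crank '[{"x":0.003,"y":0.001,"z":0.03,"ax":0,"ay":0,"az":0,"claw":1},{"x":0.003,"y":0.001,"z":0.065,"ax":0,"ay":0,"az":0,"claw":1},{"x":0.003,"y":0.001,"z":0.093,"ax":0,"ay":0,"az":0,"claw":1},{"x":0.003,"y":0.001,"z":0.096,"ax":0,"ay":0,"az":0,"claw":1},{"x":0.003,"y":0.001,"z":0.096,"ax":0,"ay":0,"az":0,"claw":1}]' >/dev/null;  python3 go.py 62 100 115
```

```text
t 5.45 J [ 58.9 145.9 113.6] F [0.6 0.6 0.6] turn/2 [ 0.0014  0.0005 -0.0008] w 0.0005
shift [ 0.0458 -0.0032 -0.0014]
```

```bash
python3 -m crank '[{"x":0.009,"y":-0.002,"z":0,"ax":0,"ay":0,"az":0,"claw":1},{"x":0.018,"y":-0.003,"z":0,"ax":0,"ay":0,"az":0,"claw":1},{"x":0.027,"y":-0.003,"z":0,"ax":0,"ay":0,"az":0,"claw":1},{"x":0.036,"y":-0.003,"z":0,"ax":0,"ay":0,"az":0,"claw":1},{"x":0.045,"y":-0.003,"z":0,"ax":0,"ay":0,"az":0,"claw":1}]' >/dev/null;  python3 go.py 62 60 118
```

```text
t 5.87 J [ 64.9 101.9 116.5] F [-1.5  6.1  5.1] turn/2 [-0.0016  0.0003  0.0005] w 0.0007
shift [ 0.0419  0.003  -0.0015]
```

```bash
python3 -m crank '[{"x":0.008,"y":0.001,"z":0,"ax":0,"ay":0,"az":0,"claw":1},{"x":0.016,"y":0.001,"z":0,"ax":0,"ay":0,"az":0,"claw":1},{"x":0.024,"y":0.001,"z":0,"ax":0,"ay":0,"az":0,"claw":1},{"x":0.031,"y":0.001,"z":0,"ax":0,"ay":0,"az":0,"claw":1},{"x":0.038,"y":0.001,"z":0,"ax":0,"ay":0,"az":0,"claw":1}]' >/dev/null;  python3 go.py 62 50 118
python3 - <<'E'
from h import *
c=camera("scene"); cv2.imwrite("pics/p3.png",cv2.resize(c["color"][110:250,255:435],None,fx=4,fy=4,interpolation=cv2.INTER_CUBIC))
E
```

```text
t 6.28 J [ 61.9  62.3 114.5] F [0.5 0.4 0.3] turn/2 [ 0.0002 -0.0003 -0.0005] w 0.0006
shift [ 0.0123 -0.0001 -0.0035]
```

View pics/p3.png

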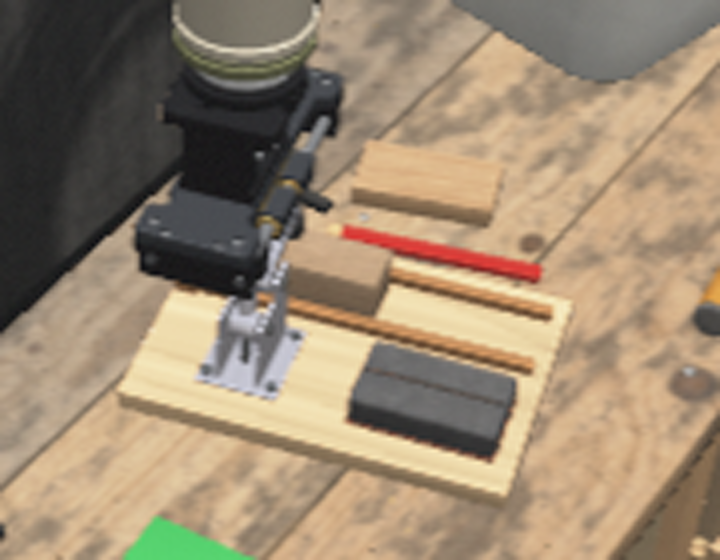

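The force has dropped to zero and the grip has gone from (225,310), so the lever seems to have snapped over, though the gripper hides it. I'll withdraw to see it.

```bash
python3 -m crank '[{"x":-0.025,"y":0,"z":0,"ax":0,"ay":0,"az":0,"claw":1},{"x":-0.05,"y":0,"z":-0.01,"ax":0,"ay":0,"az":0,"claw":1},{"x":-0.06,"y":0,"z":-0.04,"ax":0,"ay":0,"az":0,"claw":1},{"x":-0.06,"y":0,"z":-0.075,"ax":0,"ay":0,"az":0,"claw":1},{"x":-0.06,"y":0,"z":-0.11,"ax":0,"ay":0,"az":0,"claw":1}]' >/dev/null; python3 -m crank '[{"x":-0.025,"y":0.02,"z":0,"ax":0,"ay":0,"az":0,"claw":1},{"x":-0.055,"y":0.04,"z":0,"ax":0,"ay":0,"az":0,"claw":1},{"x":-0.085,"y":0.06,"z":0,"ax":0,"ay":0,"az":0,"claw":1},{"x":-0.115,"y":0.08,"z":0,"ax":0,"ay":0,"az":0,"claw":1},{"x":-0.14,"y":0.1,"z":0,"ax":0,"ay":0,"az":0,"claw":1}]' >/dev/null;  python3 go.py
python3 - <<'E'
from h import *
c=camera("scene"); a=cv2.resize(c["color"][130:250,265:425],None,fx=4,fy=4,interpolation=cv2.INTER_CUBIC)
c=camera("top"); b=cv2.resize(c["color"][145:268,295:445],None,fx=5,fy=4.8,interpolation=cv2.INTER_CUBIC)
cv2.imwrite("pics/p4a.png",a); cv2.imwrite("pics/p4b.png",b)
px=lambda q:((proj(c,q)-[295,145]+.5)*[5,4.8]-.5).round(0)
print("expect foot",px(P(62,-45,75)),"tip",px(P(62,-8,132)),"block near",px(P(-10,-24,56)),px(P(-10,-66,56)))
E
```

```text
t 7.17 J [-38.8 265.5 224.3] F [-0.3  0.3  0.6] turn/2 [ 0.0001 -0.0002  0.0004] w 0.0
expect foot [361. 155.] tip [305. 153.] block near [357. 287.] [429. 269.]
```

View pics/p4b.png

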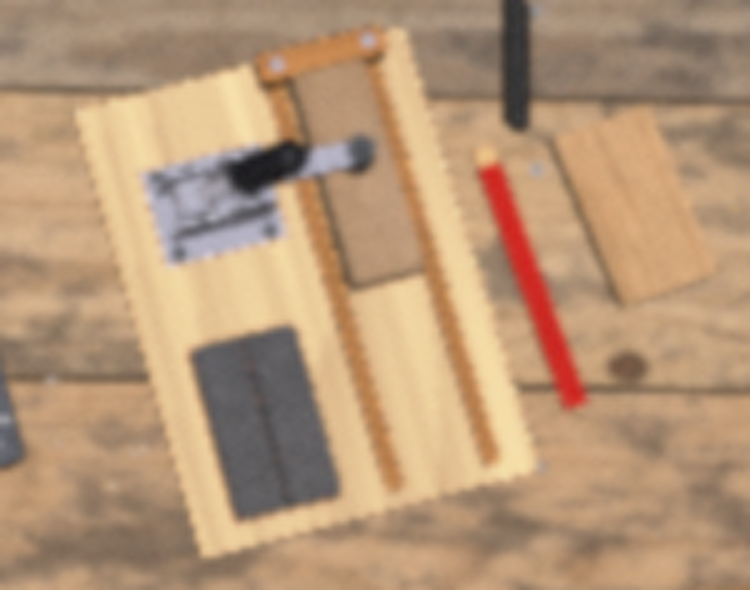

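View pics/p4a.png

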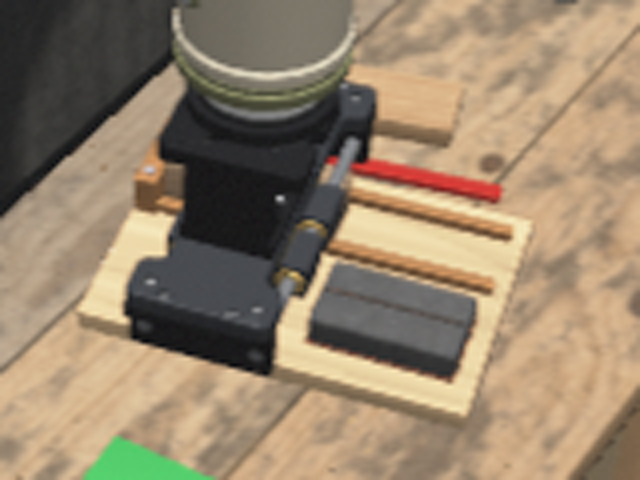

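The top view shows the foot at (361,153), the lever tip at (303,155) and the block's near edge at (355,288)–(425,271), all matching the closed and home predictions. The bystanders are at their original pixels and the arm is clear, so I'm handing in.

```bash
python3 -c "
from h import *
print(close_job())"
```

```text
the job is handed in; nothing more can be done
None
```

I pushed the block home against the stop with the shut fingers, then pushed the lever over centre until it snapped closed. After that I drew the arm well clear and handed the job in at about 7.2 s on the robot's clock.

- **Block:** the fingers stopped at the expected home position (TCP 20 mm short of jig x = 0) with about 11 N of reaction. In the final top view its near edge is within a few crop pixels (about 2 mm) of where it should be when home.
- **Clamp:** lever tip and foot are within a few crop pixels of their predicted closed positions, with the foot over the block. The 4 N hold-down force was not measured directly.
- **Bystanders:** the sanding block, pencil and spare wood show at the same pixels as at the start.
- **Forces:** the highest reading I saw was about 13 N, taken only at the end of each move.
- **Failed or limited checks:** the last scene-camera view was blocked by the gripper, so the final check rests on the top camera alone. One early move command was refused for missing keys, and nothing moved.

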